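# Lay out the finger-prick station

### The job

Lay out the finger-prick station: stand the small steel swab pot midway between the meter and the yellow sharps tub, and the lancet rack midway between the yellow sharps tub and the steel drum (centre to centre, on the straight line joining them). Only once the swab pot stands there, put the orange-lidded cuvette pot centred on top of it; and stand the green-capped bottle in the middle of the blue coaster. Keep all four upright as you carry them, and leave the cotton jar where it is.

Things in the scene. Friction and masses are not known exactly. Their poses are not given: they have to be found in the camera images.
- swab_pot: Loose, closed small stainless steel pot with a flat lid with a red ring on it and a red band round its side; upright cylinder 60 mm in diameter, 42 mm high, about 0.22 kg. Origin at the centre of its underside, z up.
- cuvette_pot: Loose, small closed black pot with an orange lid; upright cylinder 40 mm in diameter, 34 mm high, about 60 g. Origin at the centre of its underside, z up.
- lancet_rack: Loose white block with a lilac stripe and eight lilac lancet caps on its top; 60 mm along its x, 40 mm along its y, block 36 mm high, 45 mm over the caps, about 0.12 kg. Origin at the centre of its underside, z up. Its final yaw is free.
- bottle: Loose, closed white bottle with a green label band and a green cap; upright, body a cylinder 36 mm in diameter up to 44 mm height, then a shoulder, cap 22 mm in diameter, 75 mm high over all, about 90 g. Origin at the centre of its underside, z up.
- meter: Fixed white haemoglobin meter lying flat, with a dark-framed screen and two round keys; 96 mm along its x, 70 mm along its y, 33 mm high. Origin at the centre of its underside. The meter, sharps tub and steel drum stand on a pale green round mat (flush with the counter) at the corners of a triangle with equal sides of 260 mm; which stands at which corner changes.
- sharps: Fixed yellow round sharps tub with a red lid, 80 mm in diameter at the lid, 60 mm high. Origin at the centre of its underside.
- drum: Fixed stainless steel drum with a wire handle on its lid, 88 mm in diameter, 69 mm high over the handle; wider and taller than the swab pot and without any red. Origin at the centre of its underside.
- coaster: Fixed blue round coaster, 80 mm in diameter, 4 mm thick, lying on the counter away from the mat. Origin at the centre of its underside.
- cotton_jar: Bystander, loose: white open jar with a blue band and cotton balls showing at the top, 54 mm in diameter, 51 mm high over the balls. Origin at the centre of its underside. Not to be moved.
Not all that is in view belongs to the job. Several things look just like the cuvette_pot: the one meant starts farthest from the robot's base.

How it is judged:
On the way, in this order (a step that is already met when the one before it is completed fails the run):
1. the swab pot stands released midway between the meter and the sharps tub, with the cuvette pot not yet on it (horizontal distance between swab_pot and meter between 0.115 and 0.145 m and horizontal distance between swab_pot and sharps between 0.115 and 0.145 m and horizontal distance between swab_pot and drum between 0.210167 and 0.240167 m and height (world z) of swab_pot below 0.006 m and angle between swab_pot's own z axis and vertical below 0.12 rad and linear speed of swab_pot below 0.02 m/s and contact force between swab_pot and the fingers below 0.05 N and horizontal distance between cuvette_pot and swab_pot above 0.04 m), for 0.2 s.
2. the cuvette pot stands released, centred on top of the swab pot (horizontal distance between cuvette_pot and swab_pot below 0.012 m and z of cuvette_pot in the frame of swab_pot between 0.038 and 0.046 m and horizontal distance between swab_pot and meter between 0.115 and 0.145 m and horizontal distance between swab_pot and sharps between 0.115 and 0.145 m and horizontal distance between swab_pot and drum between 0.210167 and 0.240167 m and height (world z) of swab_pot below 0.006 m and linear speed of cuvette_pot below 0.02 m/s and contact force between cuvette_pot and the fingers below 0.05 N), for 0.2 s.
At the end, for the whole second after the job is handed in: Swab pot and lancet rack stand within 15 mm of their midpoints (115-145 mm from both neighbours, 210-240 mm from the third fixed piece); cuvette pot on the swab pot within 12 mm, bottle on the coaster within 15 mm; all upright, released, at rest; cotton jar unmoved (20 mm) (horizontal distance between swab_pot and meter between 0.115 and 0.145 m and horizontal distance between swab_pot and sharps between 0.115 and 0.145 m and horizontal distance between swab_pot and drum between 0.210167 and 0.240167 m and height (world z) of each of swab_pot, lancet_rack below 0.006 m and horizontal distance between lancet_rack and sharps between 0.115 and 0.145 m and horizontal distance between lancet_rack and drum between 0.115 and 0.145 m and horizontal distance between lancet_rack and meter between 0.210167 and 0.240167 m and horizontal distance between cuvette_pot and swab_pot below 0.012 m and z of cuvette_pot in the frame of swab_pot between 0.038 and 0.046 m and horizontal distance between bottle and coaster below 0.015 m and z of bottle in the frame of coaster between 0.002 and 0.007 m and angle between each of swab_pot, cuvette_pot, lancet_rack, bottle's own z axis and vertical below 0.12 rad and linear speed of each of swab_pot, cuvette_pot, lancet_rack, bottle below 0.02 m/s and distance of cotton_jar from where it was at the start of the episode below 0.02 m); the robot touches nothing.
It fails at once if the cotton jar is moved by more than 20 mm (distance of cotton_jar from where it was at the start of the episode above 0.02 m).
It fails at once if one of the four things is tipped by more than 0.7 rad (angle between any of swab_pot, cuvette_pot, lancet_rack, bottle's own z axis and vertical above 0.7 rad).
It also fails if it takes over 120 s, if anything falls off the work surface, if the arm or the gripper's body presses on something with over 40 N, if the wrist force passes 120 N, or if a joint passes its speed limit or range.

### The arm

A 7-joint arm with a two-finger parallel gripper is mounted at the origin on the work surface. World frame = base frame: x ahead of the robot, y to its left, z up, the work surface at z = 0. Lengths are in m, angles in rad, forces in N, time in s.
With the tool pointing down it reaches from about 0.425 to 0.875 m from the base axis. Payload 4.7 kg.
Tool frame: the origin (TCP) lies midway between the tips of the shut fingers; the grasp point (between the pads) lies 19 mm behind it; z points along the fingers, y is the direction in which the jaws open and shut (so a half turn about z gives the same grasp; the last joint's range is limited). The gripper opens to 87 mm and grips with 3 to 60 N. Pads are 19 mm wide; open, the fingers measure 117 mm over their backs; the gripper's body (75 mm by 190 mm) begins 51 mm behind the grasp point.
Start: joints at [-1.175, 0.321, -0.07, 1.45, 0.023, 1.371, -0.057], TCP at [0.242, 0.603, 0.223] pointing down, gripper open.
Joint ranges: [-2.86, 2.86], [-0.3, 2.09], [-1.38, 1.24], [0.06, 2.45], [-1.56, 4.7], [0.09, 2.05], [-2.69, 2.69]. Speed limits (rad/s): [2.57, 2.57, 3.14, 3.14, 3.14, 3.14, 3.14].

### API

Orientations are given as a rotation vector (axis times angle).
In Python, from bench import ctrl, optics gives the robot as it stands. The module is installed in compiled form; this text tells all that it offers.
- The arm moves only by the tool step_arm, never from a script. Its argument "deltas" is a list of rows, each a list of 7 numbers: the turn, a rotation vector about the tool's x, y, z in degrees, then the shift along the tool's x, y, z in mm, then the finger opening in mm, from 0 to 87. A call has exactly 8 rows; each row is the pose to reach, as a shift and turn from the pose commanded when the call began, along the tool's axes at that moment; what a row does not reach only later rows make up. A row lasts 1/8 s, in which the tool goes at most 62.5 mm and 10.7 degrees, less where a joint would pass 70% of its speed; a pose out of reach is approached as far as the arm can. A call with a gripper value outside its range is refused whole. The fingers move at their own pace and stop on an object; "newtons" is the grip in N (left out, the last holds). Time passes only in rows, so rows that repeat a pose let the fingers close, or fill a call up. It gives the time, the measured TCP pose, the force and the opening at its end, in the units of the state.
- ctrl.get_state(): the state, without advancing time (a new reading comes with each control period).
- optics.get_image(name): name is "side" or "top"; returns the picture (384x512x3 uint8, red, green, blue); there is no depth.
- optics.get_calibration(name): a dict with "K" (3x3 intrinsics, pixels), "R" (3x3) and "t" (3): a world point X has camera coordinates R X + t. Camera axes: x right, y down, z forward; pixel columns grow to the right and rows downward; lengths in m; the calibration is good to about 2 mm. A picture is of the moment at which its call begins. get_calibration takes no time and is no camera call.
- ctrl.close_job(): hands the job in, once; it reports no verdict.
The state is a dict: "time": time; "joint_positions": joint angles; "qd": joint speeds; "joint_torque": joint torques, N m; "position": TCP position; "tool_rot": TCP orientation; "ft_force": force on the tool from outside, world axes, zero at the start; "torque": the same for the moment, N m; "grip_width": opening from 0.0 (shut) to 1.0 (fully open).
Only numpy, scipy, OpenCV 4.12 (cv2) and the standard library are available. Lean on these libraries where they do the work, as an engineer would, in place of code of your own. Each camera call takes 0.05 s, during which the arm holds its last target.

## Working session

There is one attempt and no reset: what is moved stays moved. The work goes in short steps, Python scripts to look and compute and a tool call to move; the robot and the scene stay as the last step left them, time stands still between calls to the robot, and variables do not carry over. Pictures are saved under pics/ and viewed, and the job is handed in when it is done.

Besides the shell and the picture viewer there is one more tool, called after "Request:" as name(argument=value, ...) on one line, values as JSON. step_arm: Moves the arm, as the interface text tells. Its arguments: {"type":"object","properties":{"deltas":{"type":"array"},"newtons":{"type":"number"}},"required":["deltas"]}

```bash
mkdir -p pics; python3 - <<'E'
from bench import ctrl, optics
import cv2
s=ctrl.get_state()
for k,v in s.items(): print(k,v)
for n in("side","top"):
    im=optics.get_image(n); cv2.imwrite(f"pics/{n}0.png",im[:,:,::-1]); c=optics.get_calibration(n); print(n,c)
E
```

```text
time 0.0
joint_positions [-1.1749227   0.32180871 -0.07008526  1.45170407  0.0226236   1.37079605
 -0.05690991]
qd [ 0.00170358  0.00029384 -0.00093654 -0.00107379  0.00122665  0.00021843
  0.00077574]
joint_torque [-3.97082840e-04 -4.91283417e+01 -4.04274585e-01 -3.12532425e+01
 -6.41271682e-02  4.35580546e-02  1.81340756e-04]
position [0.24201166 0.60265508 0.22145622]
tool_rot [-5.95965816e-01 -3.08429646e+00  3.00572915e-03]
ft_force [ 0.68746922 -0.45416095  0.00235889]
torque [ 0.05342406  0.0151725  -0.08235908]
grip_width 1.0011814262927703
side {'K': array([[426.20019481,   0.        , 254.17252706],
       [  0.        , 426.20019481, 190.34986623],
       [  0.        ,   0.        ,   1.        ]]), 'R': array([[ 0.68827227, -0.72532066, -0.01382811],
       [-0.46538356, -0.42682966, -0.77539318],
       [ 0.55650645,  0.540117  , -0.63132733]]), 't': array([-0.39594874,  0.28994949,  0.84232199])}
top {'K': array([[349.58043639,   0.        , 253.95318716],
       [  0.        , 349.58043639, 194.12558184],
       [  0.        ,   0.        ,   1.        ]]), 'R': array([[-0.01984208, -0.99979927,  0.00277771],
       [-0.99694938,  0.01957561, -0.07555612],
       [ 0.07548658, -0.00426842, -0.99713768]]), 't': array([0.00837192, 0.56113949, 0.81561286])}
```

View pics/side0.png

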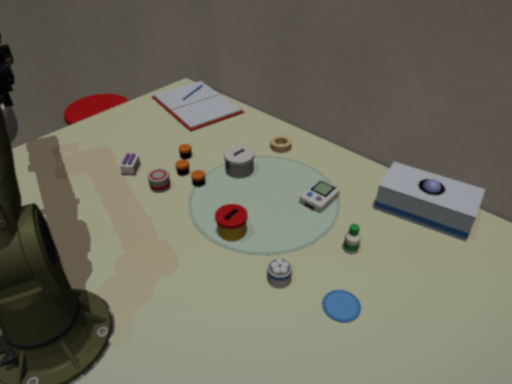

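View pics/top0.png

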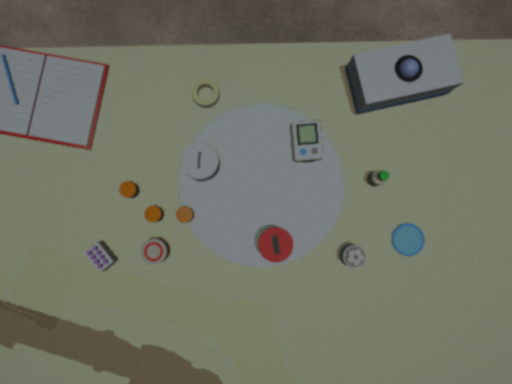

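The side and top views agree. In the top view the meter is at about (307,140), drum (201,161), sharps (276,244), swab pot (154,251), rack (100,256), and orange lids at (129,189), (153,213) and (185,214). The bottle cap is at (384,176), coaster (408,239) and cotton jar (353,256).

```bash
cat > h.py <<'E'
import numpy as np, cv2
from bench import ctrl, optics
C={n:optics.get_calibration(n) for n in("side","top")}
def ray(n,uv,z):
    c=C[n]; d=c["R"].T@np.linalg.inv(c["K"])@np.array([uv[0],uv[1],1.]); o=-c["R"].T@c["t"]
    return (o+d*(z-o[2])/d[2])[:2]
def proj(n,X):
    c=C[n]; p=c["K"]@(c["R"]@np.array(X)+c["t"]); return p[:2]/p[2]
def grab(n,name=None):
    im=np.ascontiguousarray(optics.get_image(n)[:,:,::-1])
    if name: cv2.imwrite(f"pics/{name}.png",im)
    return im
def blobs(im,lo,hi,amin=20):
    hsv=cv2.cvtColor(im,cv2.COLOR_BGR2HSV)
    lo=np.array(lo);hi=np.array(hi)
    if lo[0]>hi[0]:
        m=cv2.inRange(hsv,lo,np.array([180,hi[1],hi[2]]))|cv2.inRange(hsv,np.array([0,lo[1],lo[2]]),hi)
    else: m=cv2.inRange(hsv,lo,hi)
    cs,_=cv2.findContours(m,cv2.RETR_EXTERNAL,cv2.CHAIN_APPROX_NONE)
    out=[]
    for c in cs:
        a=cv2.contourArea(c)
        if a>=amin:
            h=cv2.convexHull(c); M=cv2.moments(h); out.append((M["m10"]/M["m00"],M["m01"]/M["m00"],a,cv2.boundingRect(c)))
    return out
def crop(im,x,y,w,h,k,name):
    cv2.imwrite(f"pics/{name}.png",cv2.resize(im[y:y+h,x:x+w],None,fx=k,fy=k,interpolation=cv2.INTER_CUBIC))
E
python3 - <<'E'
from h import *
t=cv2.imread("pics/top0.png"); s=cv2.imread("pics/side0.png")
for nm,im in(("top",t),("side",s)):
  for c,lo,hi in(("orange",(5,170,90),(18,255,255)),("red",(172,120,70),(4,255,255)),("blue",(95,120,80),(115,255,255)),("green",(45,130,40),(80,255,255)),("lilac",(120,40,60),(165,255,255))):
    print(nm,c)
    for b in blobs(im,lo,hi): print("  %.1f %.1f a%.0f"%b[:3],b[3])
crop(t,70,80,260,195,3,"c1")
crop(s,110,130,260,195,3,"c2")
E
```

```text
top orange
  181.0 215.0 a30 (177, 209, 9, 12)
  152.7 213.6 a172 (145, 206, 16, 16)
  127.5 189.0 a169 (120, 182, 16, 15)
top red
  153.1 251.1 a240 (144, 242, 19, 19)
  275.1 244.0 a865 (258, 227, 35, 35)
  65.4 113.7 a267 (0, 64, 108, 85)
top blue
  407.8 239.0 a714 (393, 224, 31, 31)
  9.5 78.4 a58 (2, 55, 16, 49)
top green
  383.5 175.3 a44 (379, 172, 10, 8)
top lilac
  94.0 259.1 a56 (87, 251, 15, 18)
  99.4 254.8 a54 (92, 247, 16, 17)
side orange
  197.4 174.5 a68 (192, 171, 12, 8)
  181.7 163.5 a65 (176, 159, 12, 9)
  184.4 147.9 a48 (180, 145, 10, 7)
side red
  230.8 215.2 a549 (215, 204, 32, 23)
  195.0 112.4 a114 (153, 96, 90, 34)
  91.2 106.0 a992 (64, 93, 64, 32)
side blue
  341.1 305.7 a844 (323, 291, 37, 31)
side green
  353.7 229.4 a50 (350, 225, 8, 10)
side lilac
  128.2 158.2 a61 (123, 153, 12, 11)
```

View pics/c1.png

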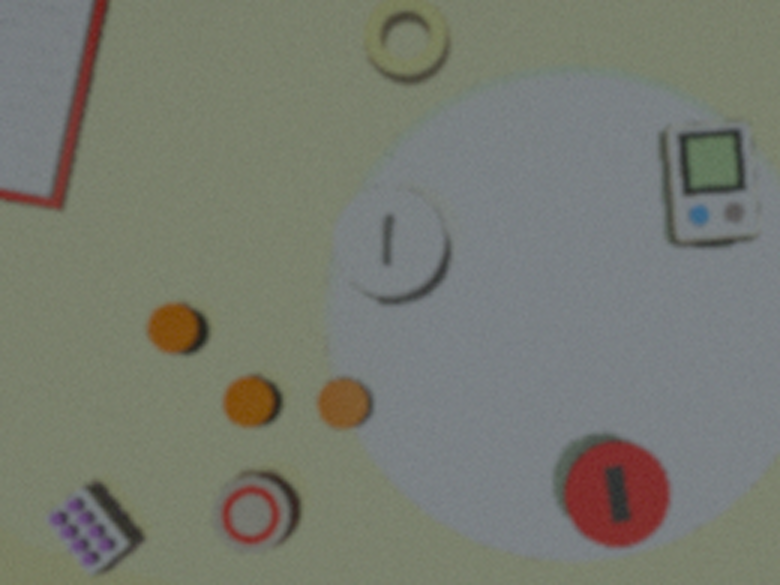

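View pics/c2.png

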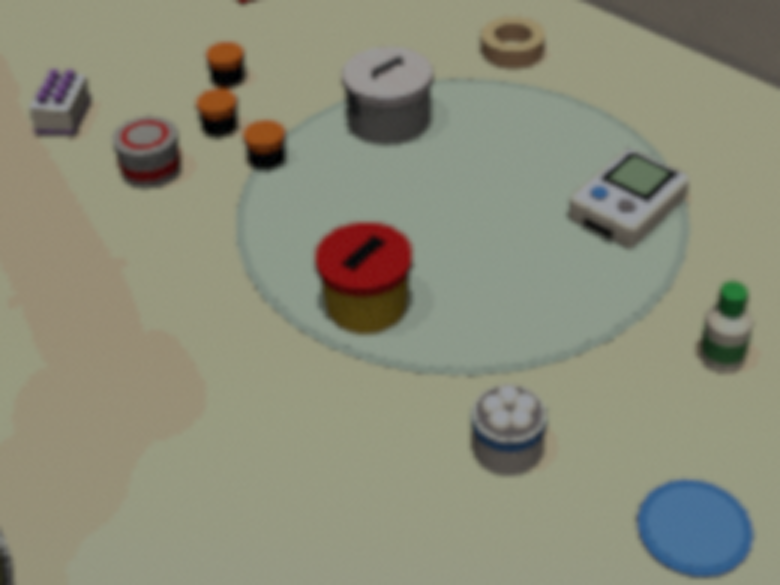

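```bash
python3 - <<'E'
from h import *
t=cv2.imread("pics/top0.png"); s=cv2.imread("pics/side0.png")
print([b[:3] for b in blobs(t,(5,120,90),(18,255,255))])
hsv=cv2.cvtColor(s,cv2.COLOR_BGR2HSV)
# orange lids
for p,q in(((127.5,189),(184.4,147.9)),((152.7,213.6),(181.7,163.5)),((184,214),(197.4,174.5))):
    a=ray("top",p,.034);print("cuv",a,ray("side",q,.034),np.hypot(*a))
P=lambda n,tp,sd,h,hs=None: print(n,ray("top",tp,h),ray("side",sd,hs or h))
P("sharps",(275.1,244),(230.8,215.2),.06)
P("swab",(153.1,251.1),(110+147/3,130+135/3),.042)
P("rack",(96.7,257),(128.2,158.2),.045)
P("coaster",(407.8,239),(341.1,305.7),.004)
P("bottle",(383.5,175.3),(353.7,229.4),.075,.069)
P("drum",(70+398/3,80+244/3),(110+388/3,130+76/3),.06)
P("meter",(70+710/3,80+182/3),(110+632/3,130+190/3),.033)
P("jar",(353,256),(110+509/3,130+410/3),.047)
crop(t,290,110,160,170,4,"c3")
E
```

```text
[(183.87978142076503, 214.06921675774134, 177.0), (152.49181739879413, 213.50129198966408, 189.0), (127.18891687657431, 188.8228379513014, 190.5)]
cuv [0.57819519 0.2951521 ] [0.57571357 0.29307652] 0.6491721214168356
cuv [0.51909353 0.23568802] [0.51819847 0.23499069] 0.570093798154833
cuv [0.51670468 0.16233779] [0.51432944 0.16078144] 0.5416062068738563
sharps [ 0.44437881 -0.04804895] [ 0.44149593 -0.0507692 ]
swab [0.43257051 0.23230674] [0.43432872 0.22912565]
rack [0.42200877 0.36053926] [0.42064359 0.35834177]
coaster [ 0.44617833 -0.37325624] [ 0.44409972 -0.37347784]
bottle [ 0.59388911 -0.294877  ] [ 0.59085498 -0.297784  ]
drum [0.6361292  0.11379312] [0.63426539 0.11332675]
meter [ 0.68586934 -0.13108819] [ 0.68124163 -0.1418487 ]
jar [ 0.41266049 -0.22664061] [ 0.40843575 -0.23453492]
```

View pics/c3.png

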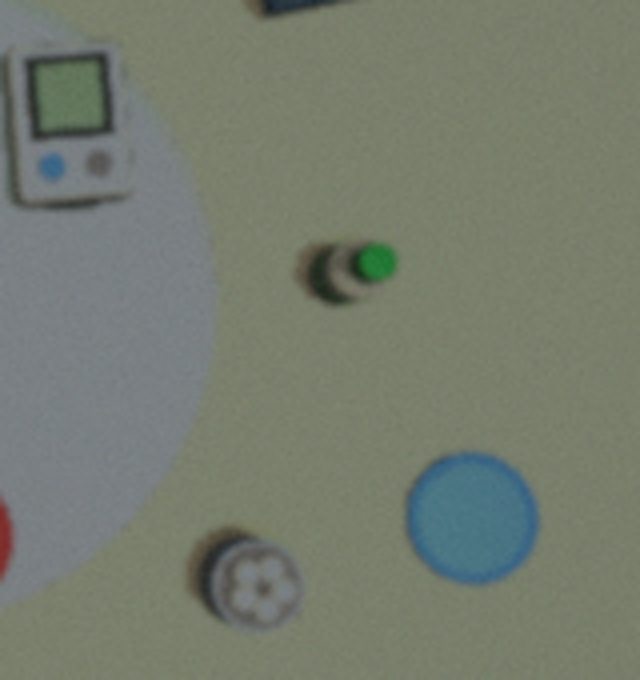

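```bash
python3 - <<'E'
from h import *
t=cv2.imread("pics/top0.png"); s=cv2.imread("pics/side0.png")
a=cv2.resize(t[110:175,280:340],None,fx=6,fy=6,interpolation=cv2.INTER_CUBIC)
b=cv2.resize(s[170:220,290:350],None,fx=6,fy=6,interpolation=cv2.INTER_CUBIC)
c=cv2.resize(t[135:190,175:235],None,fx=6,fy=6,interpolation=cv2.INTER_CUBIC)
d=cv2.resize(s[140:185,215:265],None,fx=6,fy=6,interpolation=cv2.INTER_CUBIC)
o=np.zeros((740,740,3),np.uint8)
for im,x,y in((a,0,0),(b,370,0),(c,0,400),(d,370,400)): o[y:y+im.shape[0],x:x+im.shape[1]]=im[:740-y,:740-x]
cv2.imwrite("pics/m.png",cv2.convertScaleAbs(o,alpha=1.4)[:600] if 0 else cv2.resize(cv2.convertScaleAbs(o,alpha=1.4),(600,600)))
# mat
for n,im in(("top",t),("side",s)):
    lab=cv2.cvtColor(cv2.GaussianBlur(im,(5,5),0),cv2.COLOR_BGR2LAB)
    p=(250,180) if n=="top" else (270,190)
    print(n,lab[p[1],p[0]],lab[p[1]+(120),p[0]])
    b=lab[:,:,2].astype(int); thr=(int(b[p[1],p[0]])+int(b[p[1]+120,p[0]]))//2
    m=(b<thr).astype(np.uint8)
    cs,_=cv2.findContours(m,cv2.RETR_EXTERNAL,cv2.CHAIN_APPROX_NONE)
    cs=[c for c in cs if cv2.pointPolygonTest(c,p,False)>=0]
    h=cv2.convexHull(max(cs,key=cv2.contourArea))
    pts=np.array([ray(n,q[0],0) for q in max(cs,key=cv2.contourArea)])
    # ransac circle
    rng=np.random.default_rng(0);best=0
    for _ in range(3000):
        q=pts[rng.choice(len(pts),3,False)]
        A=np.c_[2*q,np.ones(3)]
        try:x=np.linalg.solve(A,(q**2).sum(1))
        except Exception: continue
        r=np.sqrt(x[2]+x[0]**2+x[1]**2); 
        inl=abs(np.hypot(*(pts-x[:2]).T)-r)<.002
        if inl.sum()>best: best=inl.sum();B=inl
    q=pts[B];x=np.linalg.lstsq(np.c_[2*q,np.ones(len(q))],(q**2).sum(1),rcond=None)[0]
    print(n,x[:2],np.sqrt(x[2]+x[0]**2+x[1]**2),best,len(pts))
E
```

```text
top [137 127 125] [133 122 140]
top [ 0.58900167 -0.02093785] 0.20127024388476764 419 476
side [157 121 134] [159 123 140]
side [ 0.59151231 -0.01940515] 0.20186797019443845 286 385
```

View pics/m.png

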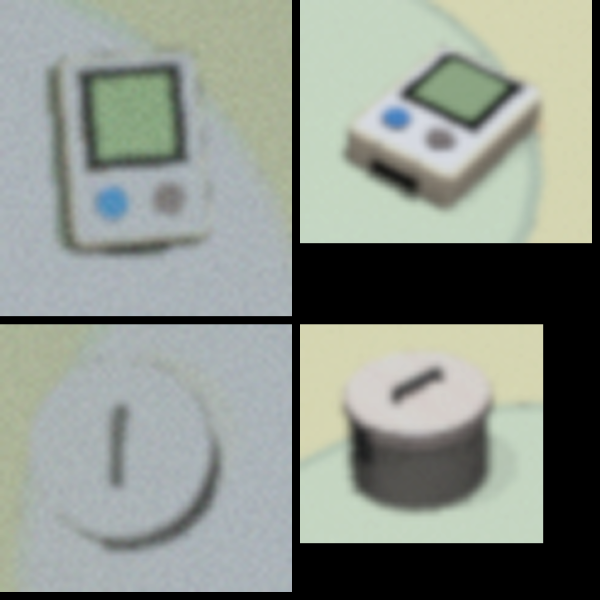

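Mat centre is about (0.590,-0.020) from both views, which fits the triangle with sharps at 191°, drum at 71° and meter at 311°. That puts the swab target at about (0.565,-0.091) and the rack target at about (0.541,0.036). Next is a helper for the moves.

```bash
cat >> h.py <<'E'
from scipy.spatial.transform import Rotation as Ro
def rel(x,y,z,jaw):
    s=ctrl.get_state(); R=Ro.from_rotvec(s["tool_rot"]).as_matrix(); p=s["position"]
    cur=np.degrees(np.arctan2(R[1,1],R[0,1])); k=round((cur-jaw)/180); j=np.radians(jaw+180*k)
    Y=np.array([np.cos(j),np.sin(j),0]);Z=np.array([0,0,-1.]);X=np.cross(Y,Z)
    T=np.c_[X,Y,Z]
    print("turn",np.round(np.degrees(Ro.from_matrix(R.T@T).as_rotvec()),2),"shift",np.round(1000*R.T@(np.array([x,y,z])-p),1),"| jaw",round(cur,1),"pos",np.round(p,4),"grip",round(s["grip_width"]*87,1),"F",np.round(s["ft_force"],1),"t",round(s["time"],2))
E
python3 - <<'E'
from h import *
rel(.4335,.231,.15,70)
t=cv2.imread("pics/top0.png")
hsv=cv2.cvtColor(t,cv2.COLOR_BGR2HSV);m=cv2.inRange(hsv,(120,40,60),(165,255,255));m[:240]=0;m[275:]=0;m[:,:80]=0;m[:,125:]=0
ys,xs=np.nonzero(m);W=np.array([ray("top",q,.045) for q in zip(xs,ys)]);print(W.mean(0),len(W))
w,v=np.linalg.eigh(np.cov(W.T));print(w,np.degrees(np.arctan2(v[1,1],v[0,1])))
print(cv2.minAreaRect(W.astype(np.float32)*1000))
for b in((94.0,259.1),(99.4,254.8)): print(ray("top",b,.045))
E
```

```text
turn [-0.1   0.   -1.87] shift [-316.2 -273.5   72.1] | jaw 68.1 pos [0.242  0.6027 0.2216] grip 86.9 F [0.  0.3 0.4] t 0.1
[0.4223692  0.36089277] 160
[7.03390531e-05 2.02957459e-04] -138.83144050298367
((422.5408935546875, 361.22528076171875), (48.04298782348633, 26.13351821899414), 37.82809829711914)
[0.41737197 0.36664742]
[0.42687696 0.35442843]
```

Request:
step_arm(deltas=[[0,0,-2,-316,-273,72,87],[0,0,-2,-316,-273,72,87],[0,0,-2,-316,-273,72,87],[0,0,-2,-316,-273,72,87],[0,0,-2,-316,-273,72,87],[0,0,-2,-316,-273,72,87],[0,0,-2,-316,-273,72,87],[0,0,-2,-316,-273,72,87]], newtons=20)

```text
time: 1.1
position: [0.4351, 0.2274, 0.1497]
tool_rot: [-0.554, -3.092, 0.003]
ft_force: [-0.4, 0.9, 0.1]
grip_width: 1.001
```

```bash
python3 - <<'E'
from h import *
rel(.4335,.231,.012,70)
s=grab("side","s1");t=grab("top","t1")
cv2.imwrite("pics/st1.png",np.hstack([cv2.resize(s[60:320,60:300],None,fx=1.6,fy=1.6),cv2.resize(t[130:390,40:280],None,fx=1.6,fy=1.6)]))
E
```

```text
turn [-0.13 -0.01 -0.33] shift [  2.7   3.1 137.7] | jaw 69.7 pos [0.4351 0.2274 0.1497] grip 87.1 F [-0.4  0.9  0.1] t 1.1Traceback (most recent call last):
  File "<stdin>", line 4, in <module>
    return _nx.concatenate(arrs, 1, dtype=dtype, casting=casting)
           ~~~~~~~~~~~~~~~^^^^^^^^^^^^^^^^^^^^^^^^^^^^^^^^^^^^^^^
ValueError: all the input array dimensions except for the concatenation axis must match exactly, but along dimension 0, the array at index 0 has size 416 and the array at index 1 has size 406
```

```bash
python3 - <<'E'
from h import *
rel(.4335,.231,.012,70)
s=cv2.imread("pics/s1.png");t=cv2.imread("pics/t1.png")
cv2.imwrite("pics/st1.png",np.hstack([cv2.resize(s[60:310,60:300],(390,400)),cv2.resize(t[130:380,40:280],(390,400))]))
E
```

```text
turn [ 0.   -0.05  0.07] shift [ -0.5  -1.1 138.3] | jaw 70.1 pos [0.4335 0.2321 0.1503] grip 87.0 F [ 0.   1.1 -0. ] t 1.2
```

View pics/st1.png

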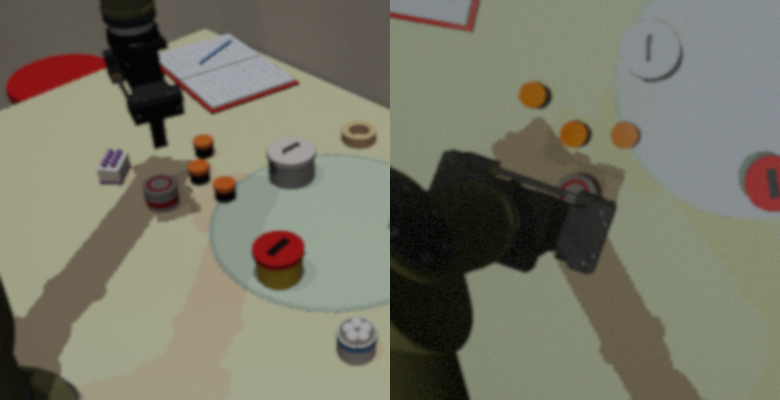

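Request:
step_arm(deltas=[[0,0,0,-1,-1,40,87],[0,0,0,-1,-1,80,87],[0,0,0,-1,-1,110,87],[0,0,0,-1,-1,130,87],[0,0,0,-1,-1,138,87],[0,0,0,-1,-1,138,40],[0,0,0,-1,-1,138,40],[0,0,0,-1,-1,138,40]])

```text
time: 2.2
position: [0.435, 0.2314, 0.0135]
tool_rot: [0.542, 3.093, 0.002]
ft_force: [-0.7, 0.1, 0.2]
grip_width: 0.743
```

Request:
step_arm(deltas=[[0,0,0,0,0,0,40],[0,0,0,0,0,0,40],[0,0,0,0,0,0,40],[0,0,0,0,0,0,40],[0,0,0,0,0,-10,40],[0,0,0,0,0,-40,40],[0,0,0,0,0,-80,40],[0,0,0,0,0,-100,40]])

```text
time: 3.2
position: [0.4345, 0.2305, 0.1142]
tool_rot: [0.543, 3.094, 0.001]
ft_force: [-0.2, 0.2, -3.3]
grip_width: 0.674
```

```bash
python3 - <<'E'
from h import *
s=grab("side","s2")
crop(s,60,40,260,195,3,"c4")
rel(.565,-.091,.125,70)
E
```

```text
turn [0.17 0.14 0.1 ] shift [-231.3 -258.8   -9. ] | jaw 70.1 pos [0.4356 0.2311 0.1162] grip 58.4 F [ 1.3  0.6 -1.6] t 3.25
```

View pics/c4.png

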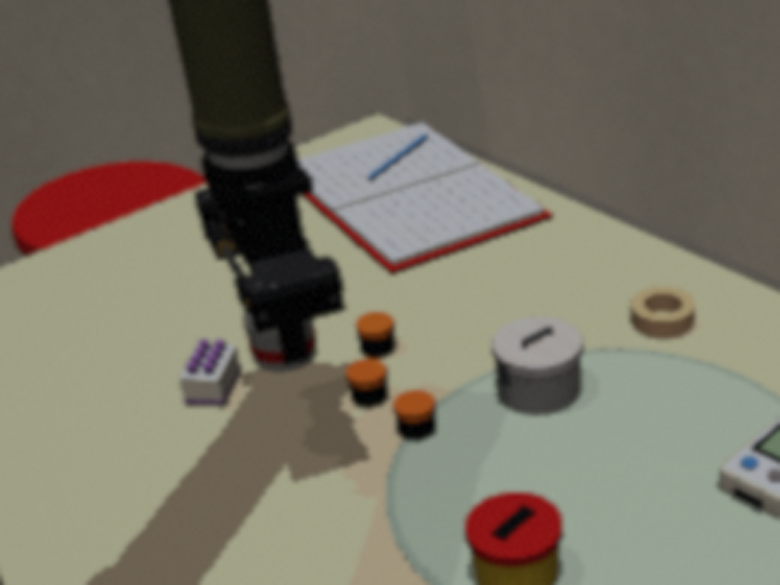

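The swab pot (dark with its red band, near (280,345) in the crop) is held clear of the counter. Next I carry it over.

Request:
step_arm(deltas=[[0,0,0,-25,-28,-5,40],[0,0,0,-60,-67,-9,40],[0,0,0,-95,-106,-9,40],[0,0,0,-130,-145,-9,40],[0,0,0,-165,-184,-9,40],[0,0,0,-200,-223,-9,40],[0,0,0,-222,-248,-9,40],[0,0,0,-231,-259,-9,40]])

```text
time: 4.25
position: [0.5626, -0.0938, 0.1204]
tool_rot: [-0.547, -3.091, 0.002]
ft_force: [-0.2, -1.1, -2.8]
grip_width: 0.671
```

Request:
step_arm(deltas=[[0,0,0,0,0,0,40],[0,0,0,0,0,20,40],[0,0,0,0,0,40,40],[0,0,0,0,0,60,40],[0,0,0,0,0,75,40],[0,0,0,0,0,85,40],[0,0,0,0,0,90,40],[0,0,0,0,0,90,40]])

```text
time: 5.25
position: [0.5636, -0.0912, 0.0316]
tool_rot: [-0.542, -3.094, -0.0]
ft_force: [-0.1, -0.4, -3.2]
grip_width: 0.67
```

```bash
python3 - <<'E'
from h import *
s=grab("side","s3")
crop(s,160,80,260,195,3,"c5")
rel(.565,-.091,.013,70)
E
```

```text
turn [0.02 0.04 0.12] shift [-0.9  0.6 18.9] | jaw 70.1 pos [ 0.5639 -0.0913  0.0319] grip 58.4 F [ 0.7 -0.6 -2.9] t 5.3
```

View pics/c5.png

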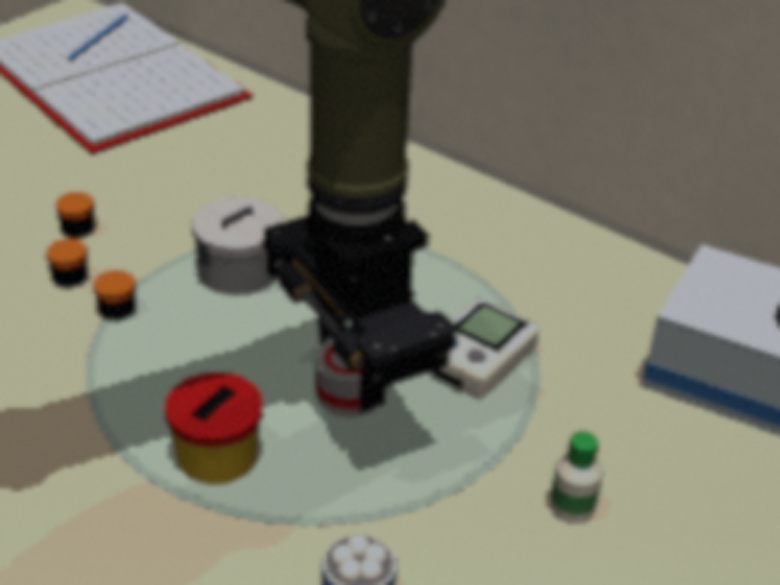

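The pot is upright between the sharps tub and the meter, so I lower and release.

Request:
step_arm(deltas=[[0,0,0,-1,1,6,40],[0,0,0,-1,1,12,40],[0,0,0,-1,1,16,40],[0,0,0,-1,1,18,40],[0,0,0,-1,1,18,40],[0,0,0,-1,1,18,85],[0,0,0,-1,1,18,85],[0,0,0,-1,1,18,85]])

```text
time: 6.3
position: [0.5653, -0.0907, 0.014]
tool_rot: [0.542, 3.093, 0.0]
ft_force: [-0.5, 0.2, 0.7]
grip_width: 0.921
```

Request:
step_arm(deltas=[[0,0,0,0,0,0,87],[0,0,0,0,0,0,87],[0,0,0,0,0,0,87],[0,0,0,0,0,-15,87],[0,0,0,0,0,-40,87],[0,0,0,0,0,-80,87],[0,0,0,0,0,-120,87],[0,0,0,0,0,-130,87]])

```text
time: 7.3
position: [0.5669, -0.0912, 0.1477]
tool_rot: [0.542, 3.088, 0.002]
ft_force: [0.2, 0.6, -0.0]
grip_width: 1.001
```

```bash
python3 - <<'E'
from h import *
rel(.576,.294,.13,70)
E
```

```text
turn [0.13 0.34 0.11] shift [122.6 365.2  17.8] | jaw 70.1 pos [ 0.5669 -0.0912  0.1477] grip 87.1 F [ 0.2  0.6 -0. ] t 7.3
```

Request:
step_arm(deltas=[[0,0,0,20,60,10,65],[0,0,0,40,120,15,65],[0,0,0,62,182,18,65],[0,0,0,80,240,18,65],[0,0,0,100,300,18,65],[0,0,0,116,345,18,65],[0,0,0,123,365,18,65],[0,0,0,123,365,18,65]])

```text
time: 8.3
position: [0.5725, 0.2954, 0.125]
tool_rot: [-0.538, -3.094, 0.001]
ft_force: [0.7, -0.4, -0.4]
grip_width: 0.749
```

```bash
python3 - <<'E'
from h import *
t=grab("top","t4");s=grab("side","s4")
rel(.576,.294,.011,70)
for b in blobs(t,(172,100,60),(6,255,255)): 
   if 220<b[0]<340: print("%.1f %.1f %.0f"%b[:3],b[3],ray("top",b[:2],.042),ray("top",b[:2],.06))
for b in blobs(s,(172,100,60),(6,255,255)): 
   if 200<b[0]<340: print("S %.1f %.1f %.0f"%b[:3],b[3],ray("side",b[:2],.042))
a=cv2.resize(t[110:270,90:340],(500,320));b=cv2.resize(s[120:240,110:350],(600,300))
cv2.imwrite("pics/a4.png",np.vstack([np.pad(a,((0,0),(0,100),(0,0))),b[:280]]))
E
```

```text
turn [-0.11  0.04 -0.03] shift [ -1.1   3.3 114.4] | jaw 70.0 pos [0.5738 0.2915 0.1254] grip 65.0 F [ 0.  -1.6  0.6] t 8.4
275.0 244.1 896 (258, 227, 35, 35) [ 0.44302832 -0.04898013] [ 0.444245   -0.04787739]
291.8 192.3 224 (283, 184, 18, 18) [ 0.56210573 -0.09119608] [ 0.56068813 -0.08915942]
S 276.8 217.6 44 (268, 215, 18, 6) [ 0.52466931 -0.12482541]
S 230.8 215.6 585 (215, 204, 32, 24) [ 0.45359047 -0.0370009 ]
S 276.2 203.9 132 (268, 199, 17, 11) [ 0.56208174 -0.09021181]
S 213.2 120.6 81 (188, 110, 55, 21) [0.73732805 0.33957438]
```

View pics/a4.png

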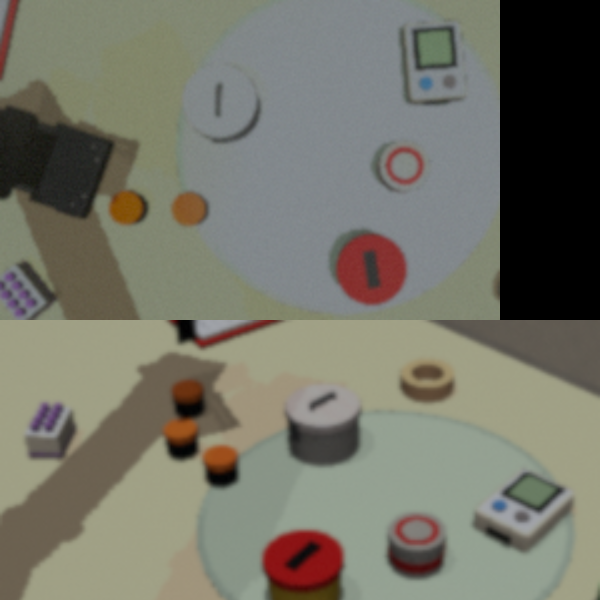

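The swab pot reads (0.562,-0.091) in both views, about 0.127 m from sharps, 0.130 m from the meter and 0.222 m from the drum. That is within the windows. I let the arm settle before descending on the far cuvette pot.

Request:
step_arm(deltas=[[0,0,0,0,0,20,65],[0,0,0,0,0,40,65],[0,0,0,0,0,60,65],[0,0,0,0,0,60,65],[0,0,0,0,0,60,65],[0,0,0,0,0,60,65],[0,0,0,0,0,60,65],[0,0,0,0,0,60,65]])

```text
time: 9.4
position: [0.5734, 0.2946, 0.0661]
tool_rot: [0.542, 3.094, 0.001]
ft_force: [0.4, -0.4, -0.2]
grip_width: 0.748
```

```bash
python3 - <<'E'
from h import *
rel(.577,.294,.011,70)
s=grab("side","s5")
crop(s,100,60,200,150,4,"c6")
E
```

```text
turn [0.04 0.03 0.13] shift [-3.5  0.6 55.1] | jaw 70.1 pos [0.5734 0.2946 0.0661] grip 65.1 F [ 0.4 -0.4 -0.2] t 9.4
```

View pics/c6.png

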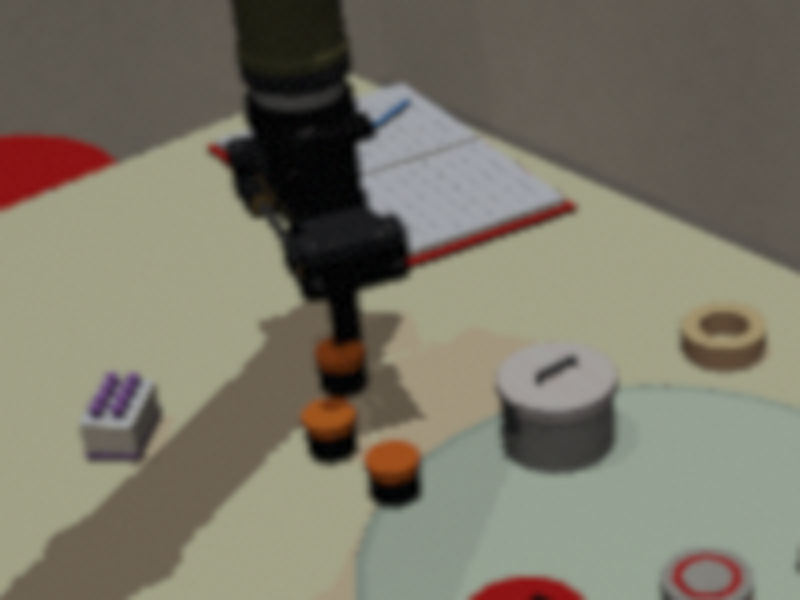

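The fingers are over the far pot, near (340,355) in the crop. I descend with a 3 mm correction.

Request:
step_arm(deltas=[[0,0,0,-3,0,15,65],[0,0,0,-3,0,30,65],[0,0,0,-3,0,45,65],[0,0,0,-3,0,54,65],[0,0,0,-3,0,54,65],[0,0,0,-3,0,54,20],[0,0,0,-3,0,54,20],[0,0,0,-3,0,54,20]], newtons=12)

```text
time: 10.45
position: [0.5765, 0.2938, 0.0123]
tool_rot: [0.542, 3.094, 0.002]
ft_force: [-1.6, -0.2, 0.2]
grip_width: 0.492
```

Request:
step_arm(deltas=[[0,0,0,0,0,0,20],[0,0,0,0,0,0,20],[0,0,0,0,0,0,20],[0,0,0,0,0,-10,20],[0,0,0,0,0,-40,20],[0,0,0,0,0,-80,20],[0,0,0,0,0,-125,20],[0,0,0,0,0,-135,20]])

```text
time: 11.45
position: [0.5779, 0.2939, 0.1506]
tool_rot: [0.542, 3.09, 0.006]
ft_force: [-0.4, 0.6, -0.9]
grip_width: 0.453
```

```bash
python3 - <<'E'
from h import *
rel(.564,-.091,.145,70)
s=grab("side","s6")
crop(s,100,60,200,150,4,"c7")
E
```

```text
turn [0.26 0.22 0.1 ] shift [-117.9 -366.6    4.4] | jaw 70.1 pos [0.5779 0.2939 0.1506] grip 39.4 F [-0.4  0.6 -0.9] t 11.45
```

View pics/c7.png

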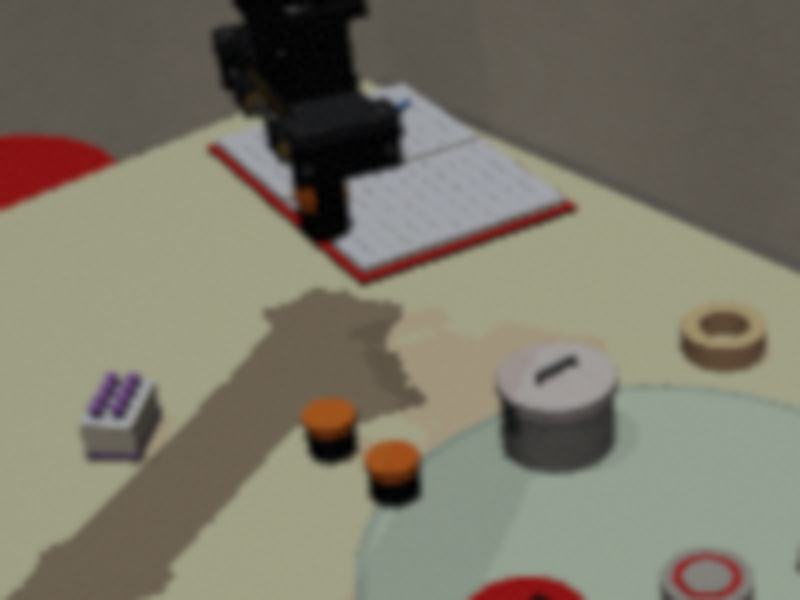

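The cuvette pot is held, with its orange lid showing behind the finger near (310,200). I carry it over the swab pot.

Request:
step_arm(deltas=[[0,0,0,-10,-30,0,20],[0,0,0,-28,-88,4,20],[0,0,0,-47,-146,4,20],[0,0,0,-66,-204,4,20],[0,0,0,-85,-262,4,20],[0,0,0,-103,-320,4,20],[0,0,0,-114,-355,4,20],[0,0,0,-118,-367,4,20]])

```text
time: 12.5
position: [0.5607, -0.0949, 0.1412]
tool_rot: [-0.549, -3.091, 0.002]
ft_force: [0.6, 0.7, -0.6]
grip_width: 0.45
```

Request:
step_arm(deltas=[[0,0,0,0,0,0,20],[0,0,0,0,0,20,20],[0,0,0,0,0,40,20],[0,0,0,0,0,55,20],[0,0,0,0,0,65,20],[0,0,0,0,0,70,20],[0,0,0,0,0,70,20],[0,0,0,0,0,70,20]])

```text
time: 13.5
position: [0.5627, -0.092, 0.0732]
tool_rot: [0.542, 3.093, 0.0]
ft_force: [0.3, -0.3, -0.7]
grip_width: 0.455
```

```bash
python3 - <<'E'
from h import *
rel(.564,-.091,.0545,70)
s=grab("side","s7")
crop(s,200,110,140,130,5,"c8")
E
```

```text
turn [0.03 0.06 0.12] shift [-0.8  1.3 18.7] | jaw 70.1 pos [ 0.5627 -0.092   0.0732] grip 39.6 F [ 0.3 -0.3 -0.7] t 13.5
```

View pics/c8.png

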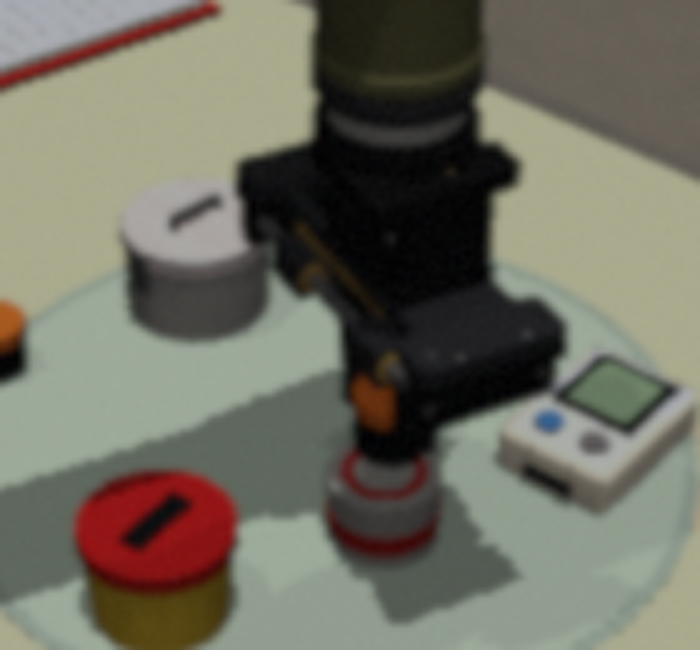

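The pot hangs centred over the red ring, near (383,470) in the crop. I lower 18 mm and release.

Request:
step_arm(deltas=[[0,0,0,-1,1,6,20],[0,0,0,-1,1,12,20],[0,0,0,-1,1,16,20],[0,0,0,-1,1,18,20],[0,0,0,-1,1,18,20],[0,0,0,-1,1,18,20],[0,0,0,-1,1,18,65],[0,0,0,-1,1,18,65]])

```text
time: 14.55
position: [0.5637, -0.0912, 0.0547]
tool_rot: [0.542, 3.094, 0.0]
ft_force: [0.1, -0.2, -0.7]
grip_width: 0.601
```

Request:
step_arm(deltas=[[0,0,0,0,0,0,65],[0,0,0,0,0,0,65],[0,0,0,0,0,0,65],[0,0,0,0,0,-10,65],[0,0,0,0,0,-30,65],[0,0,0,0,0,-60,65],[0,0,0,0,0,-90,65],[0,0,0,0,0,-100,65]])

```text
time: 15.55
position: [0.5649, -0.0916, 0.1571]
tool_rot: [0.542, 3.09, 0.001]
ft_force: [-0.3, 1.1, 0.5]
grip_width: 0.742
```

```bash
python3 - <<'E'
from h import *
rel(.421,.359,.15,130)
s=grab("side","s8")
crop(s,200,110,140,130,5,"c9")
E
```

```text
turn [-4.000e-02  2.500e-01 -5.988e+01] shift [288.5 374.8   6.6] | jaw 70.1 pos [ 0.5649 -0.0916  0.1571] grip 64.6 F [-0.3  1.1  0.5] t 15.55
```

View pics/c9.png

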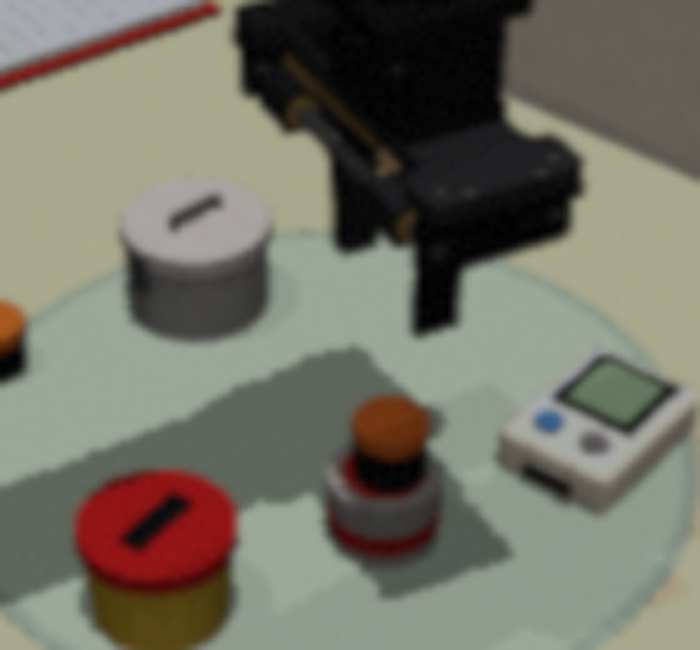

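Request:
step_arm(deltas=[[0,0,-5,20,26,0,80],[0,0,-13,55,71,0,80],[0,0,-21,90,117,0,80],[0,0,-29,125,162,0,80],[0,0,-37,160,208,0,80],[0,0,-45,195,253,0,80],[0,0,-53,230,299,0,80],[0,0,-60,265,344,0,80]])

```text
time: 16.6
position: [0.43, 0.3237, 0.1535]
tool_rot: [1.084, -2.948, 0.0]
ft_force: [0.7, 0.4, 0.3]
grip_width: 0.917
```

```bash
python3 - <<'E'
from h import *
rel(.421,.359,.07,130)
print(np.round(ctrl.get_state()["joint_positions"],2))
t=grab("top","t9");s=grab("side","s9")
for b in blobs(t,(5,120,60),(18,255,255)): 
   if b[0]>200: print("T %.1f %.1f %.0f"%b[:3],ray("top",b[:2],.076))
for b in blobs(s,(5,150,60),(18,255,255)): 
   if b[0]>250: print("S %.1f %.1f %.0f"%b[:3],b[3],ray("side",b[:2],.073))
for b in blobs(t,(172,100,60),(6,255,255),8): 
   if 280<b[0]<340: print("swT %.1f %.1f %.0f"%b[:3],b[3],ray("top",b[:2],.042))
a=cv2.resize(t[160:220,260:320],(400,400),interpolation=2);b=cv2.resize(s[180:230,250:300],(400,400),interpolation=2)
cv2.imwrite("pics/a9.png",np.hstack([a,b]))
E
```

```text
turn [ 0.01 -0.07  0.37] shift [-16.1  32.7  83.5] | jaw 130.4 pos [0.43   0.3237 0.1535] grip 79.8 F [0.7 0.4 0.3] t 16.6
[-0.79  0.13  0.1   1.82 -0.01  1.19  1.59]
T 293.5 190.6 228 [ 0.56325065 -0.09114365]
S 277.6 195.3 120 (271, 190, 14, 12) [ 0.56156577 -0.0946382 ]
swT 289.1 195.5 20 (284, 187, 14, 15) [ 0.55490936 -0.08446652]
```

View pics/a9.png

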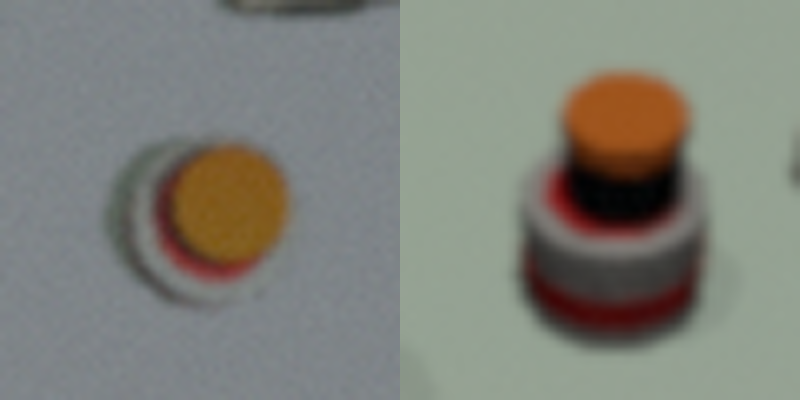

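The cuvette pot sits within 1 to 4 mm of the swab pot's centre in the two views. Next is the rack.

Request:
step_arm(deltas=[[0,0,0,-5,10,0,80],[0,0,0,-14,28,0,80],[0,0,0,-16,33,20,80],[0,0,0,-16,33,50,80],[0,0,0,-16,33,75,80],[0,0,0,-16,33,75,80],[0,0,0,-16,33,75,80],[0,0,0,-16,33,75,80]])

```text
time: 17.7
position: [0.4231, 0.3586, 0.081]
tool_rot: [-1.076, 2.949, 0.002]
ft_force: [0.2, -0.1, 0.6]
grip_width: 0.921
```

```bash
python3 - <<'E'
from h import *
rel(.421,.359,.010,130)
s=grab("side","s10")
crop(s,70,70,140,130,5,"c10")
E
```

```text
turn [0.01 0.15 0.1 ] shift [ 1.5  1.6 71. ] | jaw 130.1 pos [0.4231 0.3586 0.081 ] grip 80.2 F [ 0.2 -0.1  0.6] t 17.7
```

View pics/c10.png

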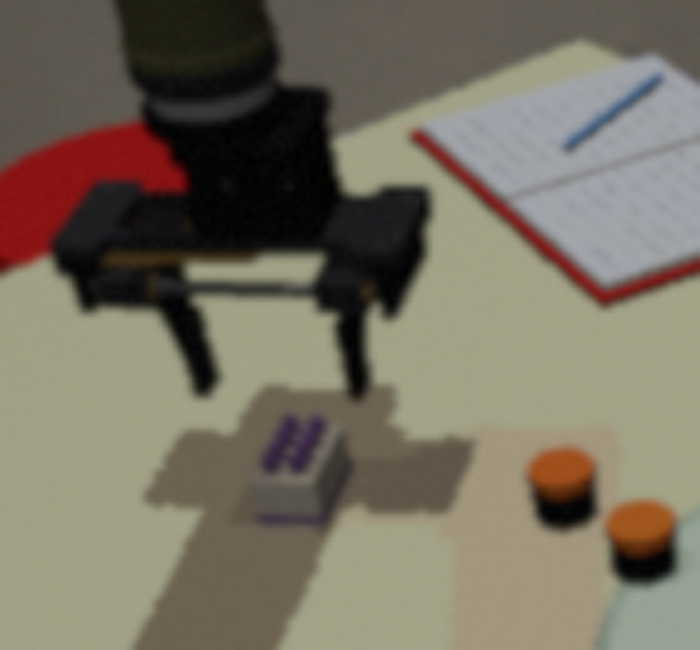

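The fingers straddle the rack along its short side (rack near (295,470)). I descend and grip.

Request:
step_arm(deltas=[[0,0,0,1,1,20,80],[0,0,0,1,1,40,80],[0,0,0,1,1,58,80],[0,0,0,1,1,70,80],[0,0,0,1,1,70,80],[0,0,0,1,1,70,20],[0,0,0,1,1,70,20],[0,0,0,1,1,70,20]], newtons=15)

```text
time: 18.75
position: [0.4211, 0.3583, 0.0101]
tool_rot: [-1.077, 2.95, 0.001]
ft_force: [0.5, 0.1, 0.0]
grip_width: 0.666
```

Request:
step_arm(deltas=[[0,0,0,0,0,0,20],[0,0,0,0,0,0,20],[0,0,0,0,0,0,20],[0,0,0,0,0,0,20],[0,0,0,0,0,-20,20],[0,0,0,0,0,-60,20],[0,0,0,0,0,-110,20],[0,0,0,0,0,-120,20]])

```text
time: 19.75
position: [0.4227, 0.3594, 0.1332]
tool_rot: [-1.075, 2.945, 0.004]
ft_force: [0.0, 0.5, -1.0]
grip_width: 0.458
```

```bash
python3 - <<'E'
from h import *
rel(.541,.036,.13,130)
s=grab("side","s11")
crop(s,70,40,140,130,5,"c11")
E
```

```text
turn [0.01 0.37 0.12] shift [ 117.9 -323.5    2.3] | jaw 130.1 pos [0.4227 0.3594 0.1332] grip 39.9 F [ 0.   0.5 -1. ] t 19.75
```

View pics/c11.png

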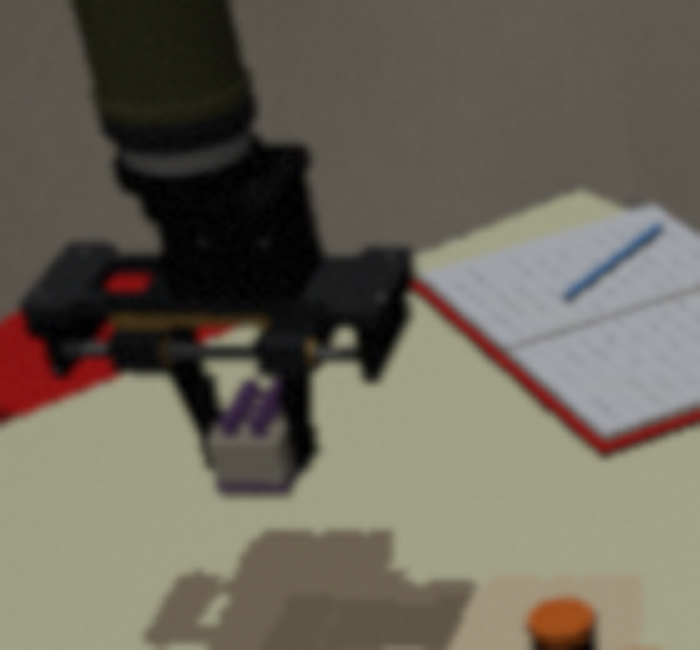

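Request:
step_arm(deltas=[[0,0,0,8,-20,2,20],[0,0,0,25,-68,2,20],[0,0,0,44,-120,2,20],[0,0,0,63,-172,2,20],[0,0,0,82,-224,2,20],[0,0,0,100,-276,2,20],[0,0,0,113,-310,2,20],[0,0,0,118,-323,2,20]])

```text
time: 20.8
position: [0.5374, 0.0305, 0.1254]
tool_rot: [1.068, -2.95, 0.001]
ft_force: [0.4, -0.1, -0.6]
grip_width: 0.455
```

Request:
step_arm(deltas=[[0,0,0,0,0,0,20],[0,0,0,0,0,20,20],[0,0,0,0,0,45,20],[0,0,0,0,0,70,20],[0,0,0,0,0,85,20],[0,0,0,0,0,95,20],[0,0,0,0,0,95,20],[0,0,0,0,0,95,20]])

```text
time: 21.8
position: [0.5395, 0.0352, 0.0333]
tool_rot: [-1.077, 2.949, -0.0]
ft_force: [-0.4, -0.7, -0.1]
grip_width: 0.462
```

```bash
python3 - <<'E'
from h import *
rel(.541,.036,.0105,130)
s=grab("side","s12")
crop(s,180,90,160,140,5,"c12")
E
```

```text
turn [-0.04  0.08  0.13] shift [-1.7 -0.3 22.8] | jaw 130.1 pos [0.5395 0.0352 0.0333] grip 40.2 F [-0.4 -0.7 -0.1] t 21.8
```

View pics/c12.png

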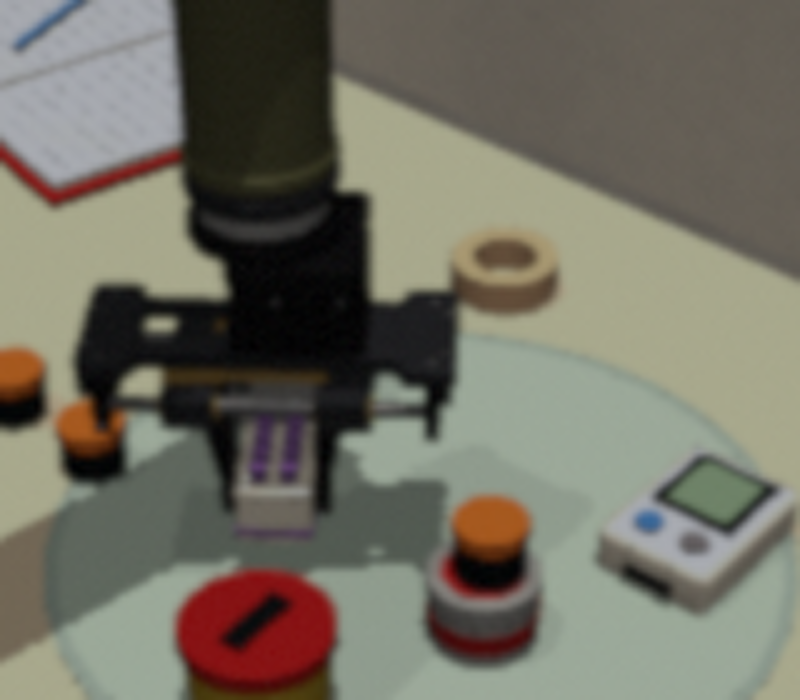

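The rack is upright over its spot, in line between the sharps tub and the drum. I lower and release.

Request:
step_arm(deltas=[[0,0,0,-1,0,8,20],[0,0,0,-1,0,15,20],[0,0,0,-1,0,20,20],[0,0,0,-1,0,22,20],[0,0,0,-1,0,22,20],[0,0,0,-1,0,22,65],[0,0,0,-1,0,22,65],[0,0,0,-1,0,22,65]])

```text
time: 22.85
position: [0.5398, 0.0357, 0.0108]
tool_rot: [-1.078, 2.95, 0.0]
ft_force: [0.3, -0.2, 0.2]
grip_width: 0.699
```

Request:
step_arm(deltas=[[0,0,0,0,0,0,65],[0,0,0,0,0,0,65],[0,0,0,0,0,-10,65],[0,0,0,0,0,-30,65],[0,0,0,0,0,-60,65],[0,0,0,0,0,-100,65],[0,0,0,0,0,-135,65],[0,0,0,0,0,-140,65]])

```text
time: 23.85
position: [0.5416, 0.0357, 0.1541]
tool_rot: [-1.075, 2.945, -0.001]
ft_force: [-0.1, -0.5, 0.2]
grip_width: 0.744
```

```bash
python3 - <<'E'
from h import *
rel(.592,-.296,.15,90)
print(np.round(ctrl.get_state()["joint_positions"],2))
E
```

```text
turn [-4.000e-02  3.600e-01  4.012e+01] shift [ 175.2 -286.2    4. ] | jaw 130.1 pos [0.5416 0.0357 0.1541] grip 64.8 F [-0.1 -0.5  0.2] t 23.85
[-0.44  0.13  0.35  1.83 -0.05  1.18  2.2 ]
```

Request:
step_arm(deltas=[[0,0,7,12,-20,0,75],[0,0,16,36,-60,0,75],[0,0,25,63,-103,0,75],[0,0,34,90,-147,0,75],[0,0,43,117,-191,0,75],[0,0,52,145,-237,0,75],[0,0,58,166,-271,0,75],[0,0,60,175,-286,0,75]])

```text
time: 24.85
position: [0.5888, -0.2986, 0.1496]
tool_rot: [-0.549, -3.091, 0.002]
ft_force: [-0.1, -0.9, 0.6]
grip_width: 0.859
```

Request:
step_arm(deltas=[[0,0,0,0,0,0,75],[0,0,0,0,0,0,75],[0,0,0,0,0,10,75],[0,0,0,0,0,30,75],[0,0,0,0,0,45,75],[0,0,0,0,0,50,75],[0,0,0,0,0,50,75],[0,0,0,0,0,50,75]])

```text
time: 25.85
position: [0.5904, -0.2962, 0.1011]
tool_rot: [0.542, 3.093, -0.0]
ft_force: [-0.7, 0.7, 0.6]
grip_width: 0.859
```

```bash
python3 - <<'E'
from h import *
rel(.592,-.296,.015,70)
s=grab("side","s13");t=grab("top","t13")
a=cv2.resize(s[130:270,280:420],(390,390));b=cv2.resize(t[130:270,180:320],(390,390))
cv2.imwrite("pics/a13.png",np.hstack([a,b]))
hsv=cv2.cvtColor(t,cv2.COLOR_BGR2HSV);m=cv2.inRange(hsv,(120,40,60),(165,255,255));m[:170]=0;m[240:]=0;m[:,:200]=0;m[:,270:]=0
ys,xs=np.nonzero(m);W=np.array([ray("top",q,.045) for q in zip(xs,ys)]);print("rack",W.mean(0),len(W))
hsv=cv2.cvtColor(s,cv2.COLOR_BGR2HSV);m=cv2.inRange(hsv,(120,40,60),(165,255,255))
print([ (b[:3],ray("side",b[:2],.045)) for b in blobs(s,(120,40,60),(165,255,255))])
E
```

```text
turn [-0.01  0.06  0.12] shift [-1.3  0.8 86.1] | jaw 70.1 pos [ 0.5904 -0.2962  0.1011] grip 74.8 F [-0.7  0.7  0.6] t 25.85
rack [0.54284072 0.03821744] 118
[((238.05641025641026, 186.24102564102563, 26.5), array([0.5447313 , 0.02921325])), ((232.0547263681592, 186.0, 26.5), array([0.53465524, 0.04172792]))]
```

View pics/a13.png

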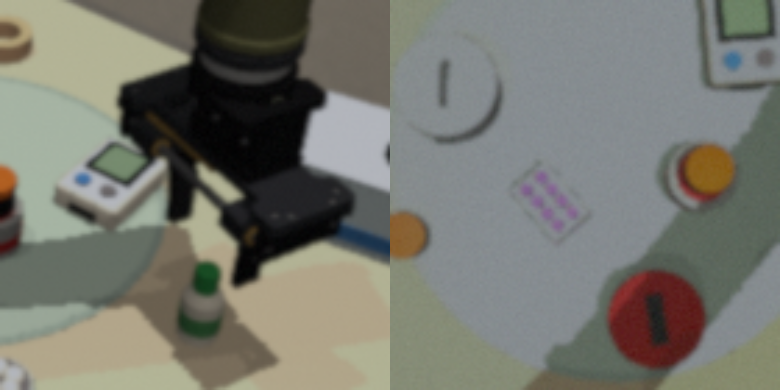

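The rack reads (0.543,0.038) from the top and (0.540,0.036) from the side, which is right. The fingers straddle the bottle (cap at (207,275) in the left panel), so I descend.

Request:
step_arm(deltas=[[0,0,0,-1,1,15,75],[0,0,0,-1,1,35,75],[0,0,0,-1,1,55,75],[0,0,0,-1,1,75,75],[0,0,0,-1,1,86,75],[0,0,0,-1,1,86,75],[0,0,0,-1,1,86,20],[0,0,0,-1,1,86,20]], newtons=12)

```text
time: 26.95
position: [0.592, -0.2956, 0.0155]
tool_rot: [0.542, 3.093, -0.0]
ft_force: [0.3, -0.5, -0.3]
grip_width: 0.713
```

Request:
step_arm(deltas=[[0,0,0,0,0,0,20],[0,0,0,0,0,0,20],[0,0,0,0,0,0,20],[0,0,0,0,0,0,20],[0,0,0,0,0,0,20],[0,0,0,0,0,-15,20],[0,0,0,0,0,-50,20],[0,0,0,0,0,-80,20]])

```text
time: 27.95
position: [0.5914, -0.2956, 0.0964]
tool_rot: [0.542, 3.094, -0.001]
ft_force: [-0.0, -0.8, -0.3]
grip_width: 0.407
```

```bash
python3 - <<'E'
from h import *
rel(.446,-.373,.11,70)
s=grab("side","s14")
crop(s,270,130,160,140,5,"c14")
E
```

```text
turn [-0.02  0.04  0.11] shift [ 110.4 -122.2  -13.7] | jaw 70.1 pos [ 0.5914 -0.2956  0.0964] grip 35.4 F [-0.  -0.8 -0.3] t 27.95
```

View pics/c14.png

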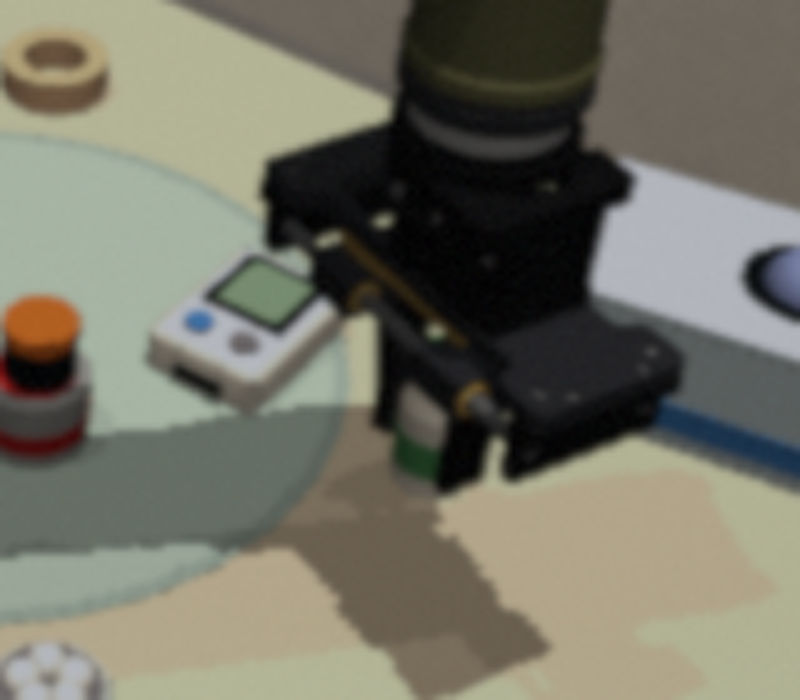

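The bottle is held upright (green band near (418,455)). I carry it to the coaster at about (0.446,-0.373).

Request:
step_arm(deltas=[[0,0,0,6,-7,-8,20],[0,0,0,24,-27,-14,20],[0,0,0,46,-51,-14,20],[0,0,0,68,-75,-14,20],[0,0,0,90,-99,-14,20],[0,0,0,104,-115,-14,20],[0,0,0,110,-122,-14,20],[0,0,0,110,-122,-14,20]])

```text
time: 29.0
position: [0.4462, -0.3727, 0.1085]
tool_rot: [0.543, 3.094, 0.001]
ft_force: [0.5, 1.1, -0.6]
grip_width: 0.409
```

Request:
step_arm(deltas=[[0,0,0,0,0,0,20],[0,0,0,0,0,20,20],[0,0,0,0,0,40,20],[0,0,0,0,0,60,20],[0,0,0,0,0,72,20],[0,0,0,0,0,75,20],[0,0,0,0,0,75,20],[0,0,0,0,0,75,20]])

```text
time: 30.0
position: [0.4469, -0.3731, 0.0343]
tool_rot: [0.542, 3.093, -0.001]
ft_force: [-0.4, 0.7, -1.5]
grip_width: 0.406
```

```bash
python3 - <<'E'
from h import *
rel(.446,-.373,.0195,70)
s=grab("side","s15")
crop(s,270,200,160,140,5,"c15")
E
```

```text
turn [-0.01  0.09  0.12] shift [ 0.9 -0.3 14.8] | jaw 70.1 pos [ 0.4469 -0.3731  0.0343] grip 35.3 F [-0.4  0.7 -1.5] t 30.0
```

View pics/c15.png

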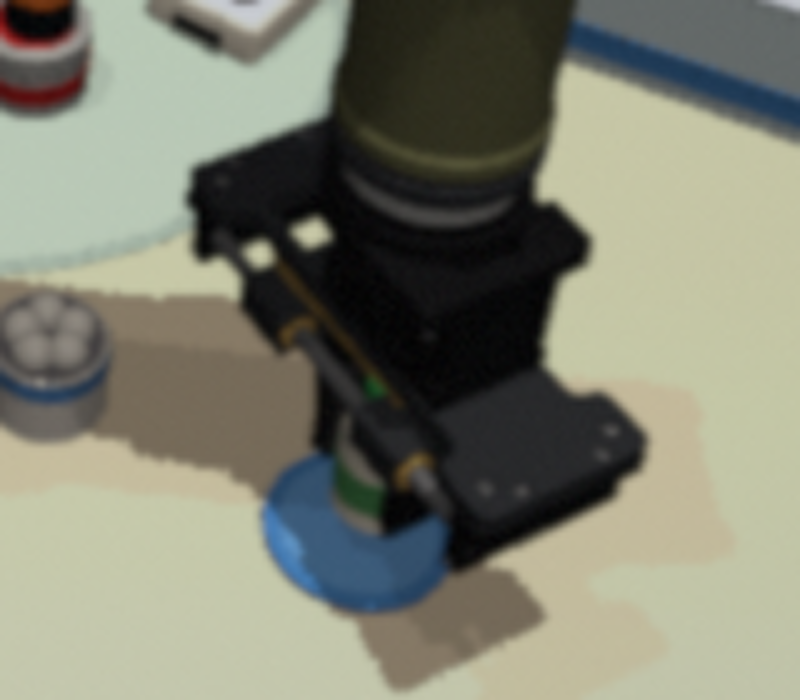

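The bottle is upright over the coaster, 15 mm high. I lower and release.

Request:
step_arm(deltas=[[0,0,0,1,0,5,20],[0,0,0,1,0,10,20],[0,0,0,1,0,13,20],[0,0,0,1,0,14,20],[0,0,0,1,0,14,20],[0,0,0,1,0,14,60],[0,0,0,1,0,14,60],[0,0,0,1,0,14,60]])

```text
time: 31.05
position: [0.4456, -0.3723, 0.0197]
tool_rot: [0.542, 3.094, -0.0]
ft_force: [0.4, 0.1, 0.5]
grip_width: 0.641
```

Request:
step_arm(deltas=[[0,0,0,0,0,0,60],[0,0,0,0,0,0,60],[0,0,0,0,0,-10,60],[0,0,0,0,0,-30,60],[0,0,0,0,0,-70,60],[0,0,0,0,0,-120,60],[0,0,0,0,0,-170,60],[0,0,0,0,0,-180,60]])

```text
time: 32.05
position: [0.447, -0.3742, 0.2051]
tool_rot: [0.542, 3.086, -0.004]
ft_force: [0.1, -0.5, -0.0]
grip_width: 0.691
```

```bash
python3 - <<'E'
from h import *
rel(.5,-.2,.2,70)
s=grab("side","s16")
cv2.imwrite("pics/a16.png",cv2.resize(s,(784,588)))
E
```

```text
turn [-0.06  0.49  0.09] shift [  9.5 181.9   4.8] | jaw 70.1 pos [ 0.447  -0.3742  0.2051] grip 60.1 F [ 0.1 -0.5 -0. ] t 32.05
```

View pics/a16.png

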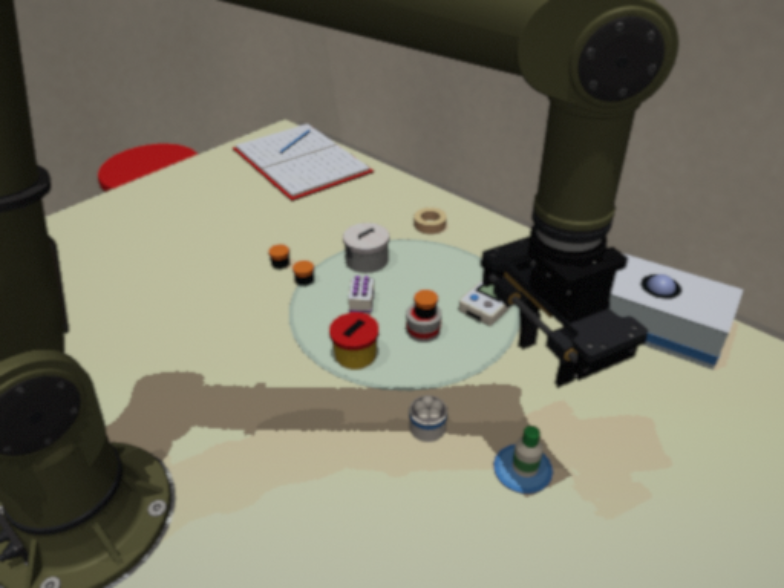

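All pieces look upright in the side view: the bottle stands on the coaster and the jar is in place. I move the arm off for a last top-view check.

Request:
step_arm(deltas=[[0,0,0,0,0,-30,60],[0,0,0,10,50,-60,60],[0,0,0,20,110,-60,60],[0,0,0,30,170,-60,60],[0,0,0,40,230,-60,60],[0,0,0,40,290,-60,60],[0,0,0,40,350,-60,60],[0,0,0,40,400,-60,60]])

```text
time: 33.1
position: [0.5435, 0.0201, 0.2587]
tool_rot: [-0.54, -3.093, 0.0]
ft_force: [-0.3, 0.1, 0.2]
grip_width: 0.689
```

Request:
step_arm(deltas=[[0,0,0,0,50,0,60],[0,0,0,0,100,0,60],[0,0,0,0,150,0,60],[0,0,0,0,170,0,60],[0,0,0,0,170,0,60],[0,0,0,0,170,0,60],[0,0,0,0,170,0,60],[0,0,0,0,170,0,60]])

```text
time: 34.1
position: [0.6016, 0.1761, 0.26]
tool_rot: [0.545, 3.093, 0.0]
ft_force: [0.3, 0.7, -0.4]
grip_width: 0.687
```

```bash
python3 - <<'E'
from h import *
rel(.5,.2,.2,70)
s=grab("side","s17");t=grab("top","t17")
cv2.imwrite("pics/a17.png",cv2.resize(t,(768,576)))
g=blobs(t,(45,130,40),(80,255,255));b=blobs(t,(95,110,80),(115,255,255),300)
for x in g: print("green T %.1f %.1f"%x[:2],ray("top",x[:2],.079))
for x in b: print("blue T %.1f %.1f %.0f"%x[:3],ray("top",x[:2],.004))
for x in blobs(s,(45,130,40),(80,255,255),10): print("green S",x,ray("side",x[:2],.073))
for x in blobs(s,(95,110,80),(115,255,255),300): print("blue S",ray("side",x[:2],.004))
for x in blobs(t,(5,120,60),(18,255,255)): print("or T",ray("top",x[:2],.076))
# jar shift by template match old vs new
o=cv2.imread("pics/top0.png");r=cv2.matchTemplate(t[225:290,320:390],o[238:275,334:372],cv2.TM_CCOEFF_NORMED)
print("jar match",cv2.minMaxLoc(r),"expected (14,13)")
so=cv2.imread("pics/side0.png");r=cv2.matchTemplate(s[245:300,250:310],so[255:288,264:296],cv2.TM_CCOEFF_NORMED)
print("jar side",cv2.minMaxLoc(r),"expected (14,10)")
E
```

```text
turn [0.02 0.03 0.02] shift [103.7 -12.3  60. ] | jaw 70.0 pos [0.6016 0.1761 0.26  ] grip 59.8 F [ 0.3  0.7 -0.4] t 34.1
green T 422.5 239.5 [ 0.44899816 -0.37276076]
blue T 407.1 239.1 306 [ 0.44586248 -0.37143376]
green S (346.4357429718875, 284.35140562248995, 78.5, (342, 279, 10, 12)) [ 0.44633389 -0.3750662 ]
blue S [ 0.44246949 -0.37408652]
or T [0.51575082 0.15413104]
or T [0.51787859 0.22402702]
or T [ 0.56329053 -0.09113602]
jar match (-0.16044668853282928, 0.9919491410255432, (0, 0), (14, 13)) expected (14,13)
jar side (-0.3025813102722168, 0.9997164011001587, (9, 22), (14, 10)) expected (14,10)
```

View pics/a17.png

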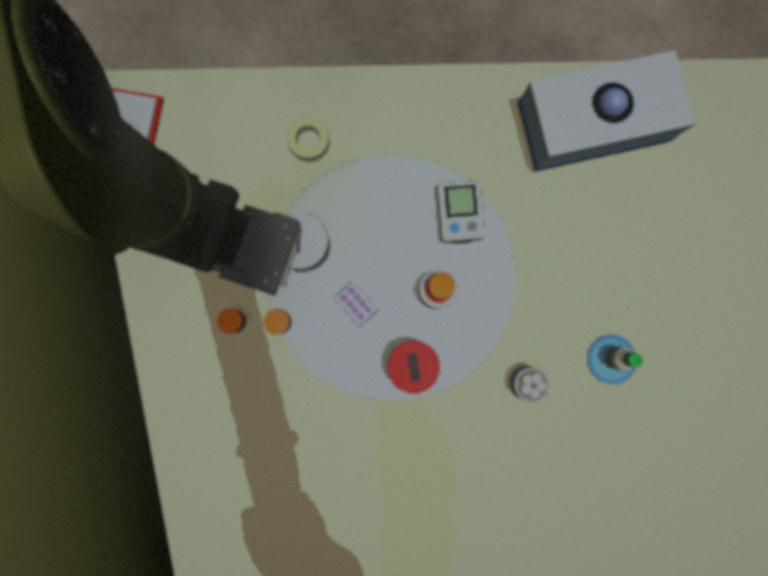

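The last top view shows the bottle on the coaster, about 4 mm off centre (cap at (634,360)). The stack is at (440,288), the rack at (357,303), and the jar has not moved. I hand the job in.

```bash
python3 -c "
from bench import ctrl
print(ctrl.close_job())"
```

```text
the job is handed in; nothing more can be done
None
```

All four pieces are in place and I handed the job in at about 34 s; no verdict was reported.

I placed the swab pot first, then put the cuvette pot that started farthest from the base on top of it. The lancet rack and the bottle followed.

| Piece | Last measurement |
|---|---|
| Swab pot | about (0.562, -0.091): 0.127 m from the sharps tub, 0.130 m from the meter, 0.222 m from the drum |
| Cuvette pot | 1 mm (top view) and 4 mm (side view) off the swab pot's centre |
| Lancet rack | about (0.541, 0.037): 0.131 m from the sharps tub, 0.127 m from the drum, 0.224 m from the meter |
| Bottle | about 3–4 mm off the coaster's centre in both views |
| Cotton jar | template match in both views found no shift |

All four pieces look upright and released, and the arm was parked clear of everything.

**Disagreements:** The two views differed by about 11 mm on the meter and 2–4 mm on most other things. My first drum estimate also gave a triangle side of about 0.25 m instead of 0.26 m. I therefore set the midpoints from the mat centre and the known 260 mm triangle. The camera and robot positions for the swab pot differ by about 3 mm.

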